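Roll a round blank into the V-cradle and slide it to the end stop

TASK

Roll the wooden round bar along the bench, up the ramp of the V-cradle and into its groove, pushing it by its side with the fingers. Then push on the end of the bar to slide it along the groove until it rests against the end stop. Never take the bar between the fingers or lift it, and do not disturb the other things on the bench; the bar must be left lying in the groove.

Things in the scene. Friction and masses are not known exactly. Their poses are not given: they have to be found in the camera images.
- bar: Loose plain brown wooden round bar, 40 mm diameter, 150 mm long, 0.14 kg, lying on its side on the bench between the robot and the cradle's ramp, up to 0.2 rad out of line with the groove. Origin at its centre; its own y axis runs along the bar, however it has rolled. Sliding friction about 0.5 with everything: it rolls freely ahead of a finger and soon stops when let go.
- cradle: Pale wooden V-cradle fixed to the bench. Origin at bench level under the middle of its groove, which runs along its own y, 200 mm long (y -100 to +100), open at -y. Section along x: ramp rises from x = -90 mm to a lip 18 mm high at x = -20 to -16; a 90 degree V falls to 2 mm height at x = 0, rises to 18 mm at x = +16; then a fence 50 mm high, its face at x = +22.
- stop (a point): Middle of the inner face of the end stop at the groove's +y end (cradle frame x 0, y +85, z +30 mm), with the cradle's axes. The stop is a wooden plate 56 mm high, 12 mm thick, spanning x = -30 to +34 mm of the cradle.
- seat (a point): Point on the cradle (its frame x 0, y +10, z +30.3 mm) with the cradle's axes: where the bar's centre lies when it rests in the V with its end against the end stop. At the start the bar's centre is 140 to 165 mm from here towards -x and 30 to 55 mm towards -y (cradle's axes).
- thread_spool: Red thread spool, 40 mm wide, 48 mm high, standing; leave alone. Origin under its centre.
- glue_pot: White round glue pot, 65 mm wide, 44 mm high; leave alone. Origin under its centre.
- rubber_stamp: Wooden rubber stamp with a turned knob, 36 x 47 x 52 mm high; leave alone. Origin under its centre.
- tape_tin: Flat round green tin, 64 mm wide, 24 mm high, close behind the right end of the cradle; leave alone. Origin under its centre.
- wood_ruler: Flat wooden ruler, 26 x 200 x 9 mm, long side along its own y, behind the cradle; leave alone. Origin under its centre.
- tamper: Wooden tamping stick, 31 mm wide, 125 mm high, standing upright; leave alone. Origin under its centre.
Not all that is in view belongs to the job. What is shaped like the bar but orange or red is not meant.

How it is judged:
By the outcome, as a careful person would: the job done as asked, in the order asked, and still so for the second after the job is handed in, with the robot touching nothing.
It also fails if it takes over 51 s, if anything falls off the work surface, if the arm or the gripper's body presses on something with over 40 N, if the wrist force passes 120 N, or if a joint passes its speed limit or range.

ROBOT

A 6-joint arm with a two-finger parallel gripper is mounted at the origin on a cart in front of the work surface, level with it; the furniture and walls round the work are solid. World frame = base frame: x ahead of the robot, y to its left, z up, the work surface at z = 0. Lengths are in mm, angles in rad, forces in N, time in s.
With the tool pointing down it reaches from about 275 to 750 mm from the base axis. Payload 10.2 kg.
Tool frame: the origin (TCP) lies at the very end of the fingers, on their centre line; the grasp point (between the pads) lies 19 mm behind it; x points along the fingers, z is the direction in which the jaws open and shut, and the axes are right-handed (so a half turn about x gives the same grasp; the last joint's range is limited). The gripper opens to 85 mm and grips with 20 to 120 N. Pads are 22 mm wide; open, the fingers measure 114 mm over their backs; the gripper's body (76 mm by 85 mm) begins 54 mm behind the grasp point. The pads swing forward as they close: fully open they stand 13 mm farther back than shut.
Start: joints at [-1.429, 0.313, 1.498, -0, 1.331, -0.223], TCP at [187.288, -490.463, 231.294] pointing down, gripper open.
Joint ranges: [-2.94, 2.94], [-0.97, 2.17], [0.19, 2.56], [-1.23, 4.37], [0.02, 3.11], [-2.88, 2.88]. Speed limits (rad/s): [2.39, 2.39, 3.01, 3.14, 3.14, 3.14].

INTERFACE

Orientations are given as a unit quaternion [w, x, y, z].
In Python, from rig import sense, vision, job gives the robot as it stands. The module is installed in compiled form; this text tells all that it offers.
- The arm moves only by the shell command python3 -m pendant 'ROWS' [FORCE]. ROWS is JSON, a list of rows, each a list of 7 numbers: the turn, a rotation vector about the tool's x, y, z in rad, then the shift along the tool's x, y, z in cm, then the opening, from 0 (shut) to 1 (fully open). A call has exactly 5 rows; each row is the pose to reach, as a shift and turn from the pose commanded when the call began, along the tool's axes at that moment; what a row does not reach only later rows make up. A row lasts 1/8 s, in which the tool goes at most 62.5 mm and 10.7 degrees, less where a joint would pass 70% of its speed; a pose out of reach is approached as far as the arm can. A call with a gripper value outside its range is refused whole. The fingers move at their own pace and stop on an object; FORCE is the grip in N (left out, the last holds). Time passes only in rows, so rows that repeat a pose let the fingers close, or fill a call up. It gives the time, the measured TCP pose, the force and the opening at its end, in the units of the state.
- sense(): the state, without advancing time (a new reading comes with each control period).
- vision.capture(name): name is "side" or "top"; returns the picture (384x512x3 uint8, red, green, blue); there is no depth.
- vision.calibration(name): a dict with "K" (3x3 intrinsics, pixels), "k1" (the pictures are not rectified: a ray, as slopes to the right and down, at radius r is drawn at 1 + k1 r^2 times it, then the intrinsics apply), "extrinsics" (4x4, takes a point from camera to world coordinates). Camera axes: x right, y up, looking along -z (the intrinsics and any distortion apply to the point x, -y, -z); pixel columns grow to the right and rows downward; lengths in mm; the calibration is good to about 2 mm. A picture is of the moment at which its call begins. calibration takes no time and is no camera call.
- job.finish_job(): hands the job in, once; it reports no verdict.
The state is a dict: "time_s": time; "joints": joint angles; "dq": joint speeds; "tau": joint torques, N m; "eef_pos": TCP position; "ee_rot": TCP orientation; "force": force on the tool from outside, world axes, zero at the start; "wrist_torque": the same for the moment, N m; "grip_width": opening from 0.0 (shut) to 1.0 (fully open).
Only numpy, scipy, OpenCV 4.12 (cv2) and the standard library are available. Lean on these libraries where they do the work, as an engineer would, in place of code of your own. Each camera call takes 0.05 s, during which the arm holds its last target.

## Working session

There is one attempt and no reset: what is moved stays moved. The work goes in short steps, Python scripts to look and compute and a shell command to move; the robot and the scene stay as the last step left them, time stands still between calls to the robot, and variables do not carry over. Pictures are saved under pics/ and viewed, and the job is handed in when it is done.

```bash
mkdir -p pics; python3 - <<'E'
from rig import sense, vision
import cv2,numpy as np
s=sense();print({k:np.round(v,3).tolist() for k,v in s.items()})
for n in("side","top"):
    im=vision.capture(n);np.save(f'pics/{n}0.npy',im)
    cv2.imwrite(f'pics/{n}0.png',cv2.resize(im[...,::-1],(800,600),interpolation=cv2.INTER_CUBIC))
    c=vision.calibration(n);print(n,{k:np.round(v,3).tolist() for k,v in c.items()})
E
```

```text
{'time_s': 0.0, 'joints': [-1.429, 0.313, 1.498, 0.0, 1.331, -0.223], 'dq': [-0.002, 0.001, 0.001, 0.0, -0.0, -0.0], 'tau': [0.002, -41.226, -25.974, -0.0, 0.004, 0.0], 'eef_pos': [187.244, -490.188, 230.74], 'ee_rot': [0.582, 0.401, 0.583, -0.401], 'force': [-1.105, -0.117, -0.585], 'wrist_torque': [0.01, 0.102, 0.028], 'grip_width': 0.998}
side {'K': [[417.274, 0.0, 256.245], [0.0, 417.274, 186.791], [0.0, 0.0, 1.0]], 'k1': -0.087, 'extrinsics': [[1.0, -0.031, 0.005, 603.126], [0.016, 0.361, -0.932, -868.8], [0.027, 0.932, 0.362, 417.035], [0.0, 0.0, 0.0, 1.0]]}
top {'K': [[444.892, 0.0, 251.353], [0.0, 444.892, 197.171], [0.0, 0.0, 1.0]], 'k1': -0.146, 'extrinsics': [[-0.007, 0.992, -0.124, 453.109], [-1.0, -0.006, 0.01, 57.965], [0.009, 0.124, 0.992, 1324.798], [0.0, 0.0, 0.0, 1.0]]}
```

View pics/side0.png

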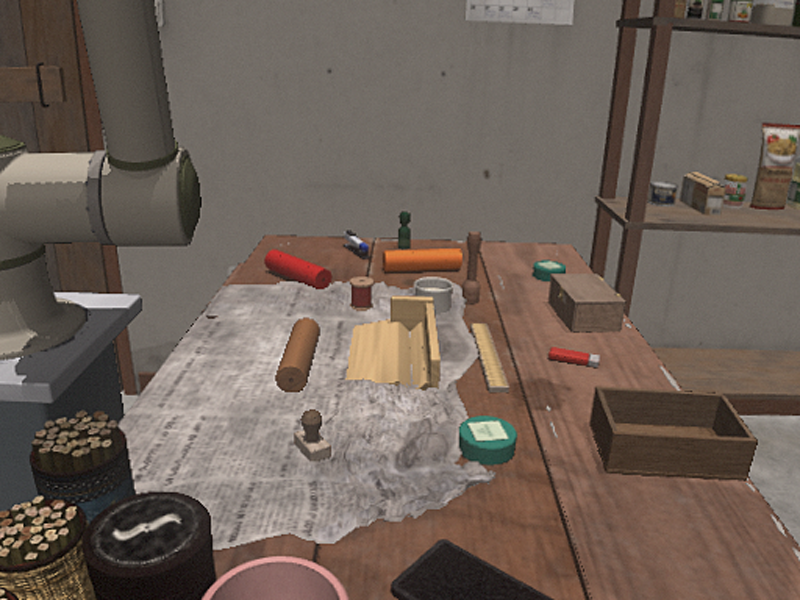

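View pics/top0.png

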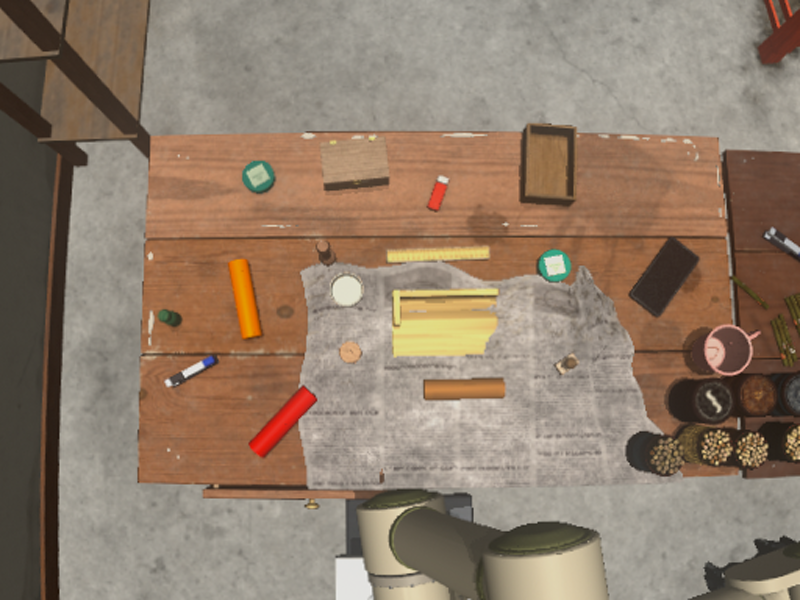

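The side view shows the brown bar at (298,353), the cradle at (395,345) and its stop plate at (411,308). The top view shows the bar at (464,389) and the cradle spanning (393–498, 290–356), with the stop at its left (+y) end. The bar-shaped things in the top view are brown (464,389), orange (244,299) and red (283,421). Only the brown one fits the description, and it also lies between the robot and the ramp. I'll measure and confirm it with a crop.

```bash
cat > h.py <<'E'
import numpy as np,cv2
from rig import vision,sense
def ray(n,uv):
    c=vision.calibration(n);K=np.array(c['K']);E=np.array(c['extrinsics']);k=c['k1']
    d=(np.array(uv,float).reshape(-1,2)-[K[0,2],K[1,2]])/[K[0,0],K[1,1]]
    u=d.copy()
    for _ in range(30):u=d/(1+k*(u**2).sum(1,keepdims=True))
    v=np.c_[u[:,0],-u[:,1],-np.ones(len(u))]
    return E[:3,3],v@E[:3,:3].T
def plane(n,uv,z):
    o,v=ray(n,uv);t=(z-o[2])/v[:,2];return o+v*t[:,None]
def proj(n,P):
    c=vision.calibration(n);K=np.array(c['K']);E=np.array(c['extrinsics']);k=c['k1']
    p=(np.array(P,float).reshape(-1,3)-E[:3,3])@E[:3,:3];u=np.c_[p[:,0],-p[:,1]]/-p[:,2:]
    u=u*(1+k*(u**2).sum(1,keepdims=True));return u*[K[0,0],K[1,1]]+[K[0,2],K[1,2]]
def barmask(im,roi):
    hsv=cv2.cvtColor(im,cv2.COLOR_RGB2HSV);m=cv2.inRange(hsv,(5,110,60),(16,255,200))
    z=np.zeros_like(m);a,b,c,d=roi;z[b:d,a:c]=m[b:d,a:c]
    cs,_=cv2.findContours(z,0,2);c=max(cs,key=cv2.contourArea)
    return c
E
python3 - <<'E'
from h import *
im=np.load('pics/top0.npy')
hsv=cv2.cvtColor(im,cv2.COLOR_RGB2HSV)
print(hsv[249,297],hsv[215,280],hsv[187,290], hsv[245,240])
c=barmask(im,(255,233,340,265));print(cv2.contourArea(c))
r=cv2.minAreaRect(c);b=cv2.boxPoints(r);print(r)
P=plane('top',b,20);print(P.round(1))
print('bar c',plane('top',[r[0]],20).round(1))
# cradle mask
m=cv2.inRange(hsv,(20,60,120),(32,255,255));z=np.zeros_like(m);z[180:235,245:325]=m[180:235,245:325]
cs,_=cv2.findContours(z,0,2);cc=max(cs,key=cv2.contourArea);print('cr',cv2.contourArea(cc),cv2.boundingRect(cc))
crop=im[165:270,235:345,::-1].copy();o=cv2.resize(crop,None,fx=7,fy=5.7,interpolation=cv2.INTER_CUBIC)
o=cv2.resize(im[170:265,235:345,::-1],None,fx=6,fy=6,interpolation=cv2.INTER_CUBIC)
for k in(c,cc):cv2.polylines(o,[((k-[235,170])*6+3).astype(int)],True,(255,0,0),1)
cv2.imwrite('pics/crop_t.png',o)
s=np.load('pics/side0.npy');o=cv2.resize(s[180:260,165:325,::-1],None,fx=5,fy=5,interpolation=cv2.INTER_CUBIC)
cv2.imwrite('pics/crop_s.png',o)
E
```

```text
[ 14 162 202] [ 24 116 227] [ 25 113 226] [ 16  33 164]
598.5
((296.48492431640625, 248.5327606201172), (12.703068733215332, 51.23141098022461), 88.15238952636719)
[[ 481.1  -10.7   20. ]
 [ 484.4 -161.5   20. ]
 [ 447.2 -161.9   20. ]
 [ 444.1  -11.5   20. ]]
bar c [[464.3 -86.1  20. ]]
cr 1711.0 (251, 184, 68, 45)
```

View pics/crop_t.png

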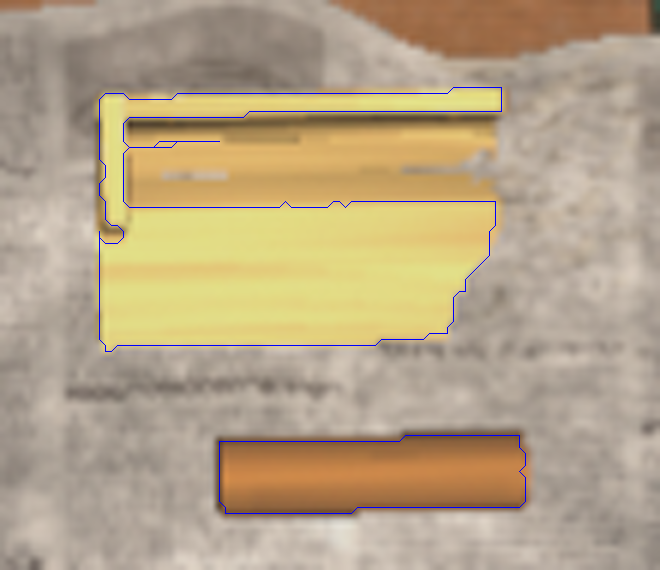

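View pics/crop_s.png

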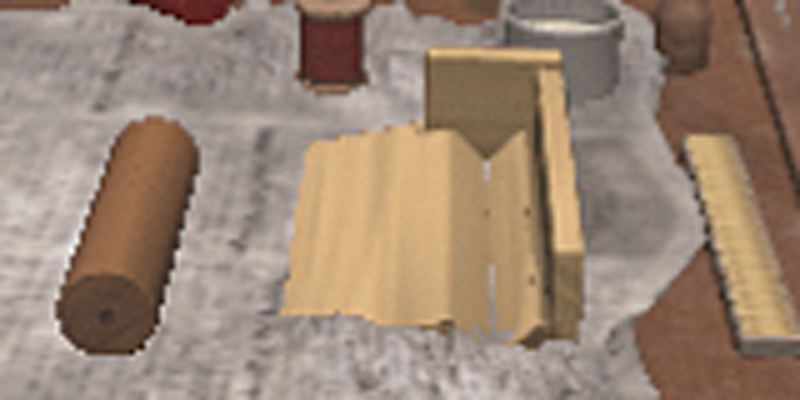

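The enlarged top crop confirms the plain brown bar at (371,475), with its measured size 150 x 37 mm against the nominal 150 x 40. It lies in front of the pale cradle. The stop is at the crop's left, x≈100–124, and the lip is at y≈204. Next is the cradle pose.

```bash
python3 - <<'E'
from h import *
def f(cx,cy):return [(cx-3)/6+235+0.0,(cy-3)/6+170]
for name,p,z in [('fence inner -y',(502,111),50),('fence inner +y',(130,117),50),('fence outer -y',(502,87),50),('fence/stop outer +y',(102,93),50),
 ('lip -y',(496,201),18),('lip +y',(124,208),18),('stop inner top',(124,150),56),('stop inner at lip',(124,220),56),('stop outer top',(100,150),56),('stop -x end',(112,228),56),('foot +y',(100,347),0),('foot -y',(375,345),0)]:
    print(name,plane('top',[f(*p)],z).round(1)[0])
def g(cx,cy):return [(cx-2)/5+165,(cy-2)/5+180]
for name,p,z in [('side fence in -y top',(555,252),50),('fence out -y top',(583,250),50),('stop -x top',(428,52),56),('stop inner/fence top',(540,65),56),('V bottom -y',(492,338),2),('foot -y',(285,315),0),('foot +y',(309,146),0),('bar -y end ctr',(107,315),20)]:
    print(name,plane('side',[g(*p)],z).round(1)[0])
E
```

```text
fence inner -y [ 638.5 -149.4   50. ]
fence inner +y [636.6  31.   50. ]
fence outer -y [ 650.3 -149.8   50. ]
fence/stop outer +y [648.4  44.5  50. ]
lip -y [ 598.2 -150.5   18. ]
lip +y [595.9  33.7  18. ]
stop inner top [619.7  34.2  56. ]
stop inner at lip [586.   34.5  56. ]
stop outer top [619.8  45.7  56. ]
stop -x end [582.2  40.2  56. ]
foot +y [528.6  45.9   0. ]
foot -y [528.5 -91.    0. ]
side fence in -y top [ 639.2 -149.4   50. ]
fence out -y top [ 650.1 -147.    50. ]
stop -x top [584.6  40.1  56. ]
stop inner/fence top [636.9  28.2  56. ]
V bottom -y [ 616.5 -132.7    2. ]
foot -y [ 531.7 -115.7    0. ]
foot +y [527.7  52.9   0. ]
bar -y end ctr [ 466.1 -156.7   20. ]
```

```bash
cat >> h.py <<'E'
from scipy.spatial.transform import Rotation as R
def plan(target,zdir=(0,1,0)):
    s=sense();q=s['ee_rot'];A=R.from_quat([q[1],q[2],q[3],q[0]]);p=np.array(s['eef_pos'])
    best=None
    for sg in(1,-1):
        z=np.array(zdir,float)*sg;z/=np.linalg.norm(z);x=np.array([0,0,-1.]);y=np.cross(z,x)
        B=R.from_matrix(np.c_[x,y,z]);rv=(A.inv()*B).as_rotvec()
        if best is None or np.linalg.norm(rv)<np.linalg.norm(best):best=rv
    print('t',round(s['time_s'],2),'pos',p.round(1),'F',np.round(s['force'],1),'g',round(s['grip_width'],2),'j',np.round(s['joints'],2))
    print('axes\n',A.as_matrix().round(3));print('turn',best.round(3),'shift cm',(A.inv().apply(np.array(target)-p)/10).round(2))
E
python3 - <<'E'
from h import *
plan((412,-87,150),(-.015,1,0))
E
```

```text
t 0.1 pos [ 187.3 -490.2  230.8] F [0.8 0.7 0.2] g 1.0 j [-1.43  0.31  1.5  -0.    1.33 -0.22]
axes
 [[-0.     0.934  0.357]
 [ 0.001  0.357 -0.934]
 [-1.     0.    -0.001]]
turn [ 0.35  -0.001 -0.   ] shift cm [  8.12  35.38 -29.64]
```

```bash
python3 -m pendant '[[0.05,0,0,0,3.5,-3,0.6],[0.12,0,0,0,7,-6,0.6],[0.19,0,0,0,10.5,-9,0.6],[0.27,0,0,0,14,-12,0.6],[0.35,0,0,0,17.5,-15,0.6]]'
python3 - <<'E'
from h import *
plan((412,-87,150),(-.015,1,0))
E
```

```text
time_s: 0.72
eef_pos: [297.7, -286.4, 231.1]
ee_rot: [0.503, 0.497, 0.503, -0.497]
force: [1.2, 0.1, 0.2]
grip_width: 0.599
t 0.72 pos [ 297.7 -286.4  231.1] F [1.2 0.1 0.2] g 0.6 j [-1.05  0.06  1.8   0.    1.28  0.51]
axes
 [[-0.     1.     0.012]
 [ 0.     0.012 -1.   ]
 [-1.    -0.    -0.   ]]
turn [-0.003 -0.     0.   ] shift cm [  8.12  11.67 -19.8 ]
```

```bash
python3 -m pendant '[[0,0,0,0,2.5,-4.5,0.6],[0,0,0,2,5,-9,0.6],[0,0,0,4,7.5,-14,0.6],[0,0,0,6,10,-18,0.6],[0,0,0,8,11.5,-20,0.6]]'
python3 - <<'E'
from h import *
plan((412,-87,8),(-.015,1,0))
E
```

```text
time_s: 1.35
eef_pos: [409.8, -84.2, 150.6]
ee_rot: [0.504, 0.496, 0.504, -0.496]
force: [0.6, -0.0, -0.3]
grip_width: 0.601
t 1.35 pos [409.8 -84.2 150.6] F [ 0.6 -0.  -0.3] g 0.6 j [-0.48  0.17  1.91  0.    1.06  1.07]
axes
 [[-0.     1.     0.017]
 [ 0.     0.017 -1.   ]
 [-1.    -0.    -0.   ]]
turn [ 0.002 -0.     0.   ] shift cm [14.26  0.22  0.29]
```

```bash
python3 -m pendant '[[0,0,0,3.5,0,0.1,0.6],[0,0,0,7,0,0.2,0.6],[0,0,0,10.5,0,0.3,0.6],[0,0,0,13,0,0.3,0.6],[0,0,0,14,0,0.3,0.6]]'
python3 - <<'E'
from h import *
plan((440,-87,8),(-.015,1,0))
for n in("side","top"):
    im=vision.capture(n)
    a,b,c,d=(140,140,325,260) if n=='side' else (220,160,380,280)
    cv2.imwrite(f'pics/{n}1.png',cv2.resize(im[b:d,a:c,::-1],None,fx=4,fy=4,interpolation=cv2.INTER_CUBIC))
E
```

```text
time_s: 1.98
eef_pos: [408.7, -88.9, 10.2]
ee_rot: [0.503, 0.496, 0.504, -0.497]
force: [0.4, -0.3, -1.0]
grip_width: 0.596
t 1.98 pos [408.7 -88.9  10.2] F [ 0.4 -0.3 -1. ] g 0.6 j [-0.5   0.43  2.03  0.    0.68  1.06]
axes
 [[-0.002  1.     0.015]
 [ 0.001  0.015 -1.   ]
 [-1.    -0.002 -0.001]]
turn [-0.    -0.001  0.002] shift cm [ 0.21  3.13 -0.14]
```

View pics/side1.png

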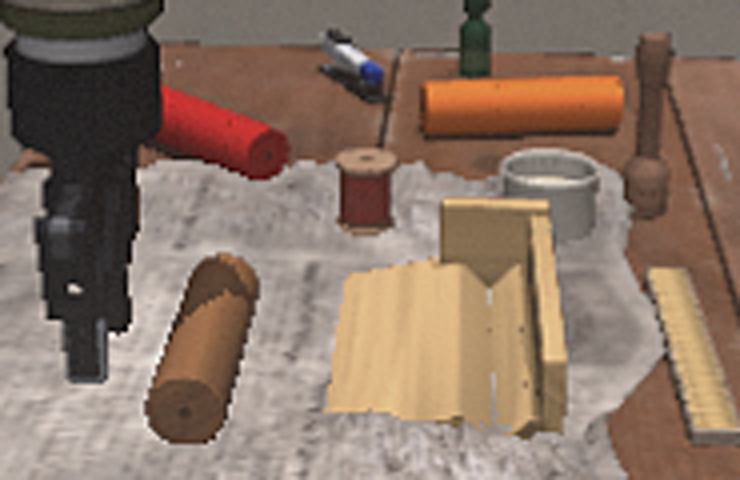

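View pics/top1.png

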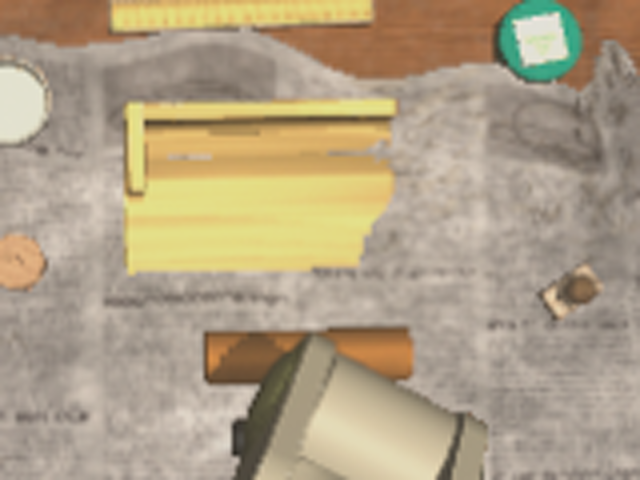

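The side view shows the fingertips at crop (86,381), about 50 px left of the bar (190,350), with nothing touching. The top view shows the forearm partly hiding the bar. I'll check the real tip height.

```bash
python3 - <<'E'
from h import *
for px in [(68,383),(86,381),(106,379)]:
    o,v=ray('side',[(px[0]/4+140,px[1]/4+140)]);
    for y in(-110,-130): print(px,y,(o+v[0]*(y-o[1])/v[0][1]).round(1))
E
```

```text
(68, 383) -110 [ 397.3 -110.     7.6]
(68, 383) -130 [ 402.8 -130.    18.4]
(86, 381) -110 [ 406.8 -110.     9.1]
(86, 381) -130 [ 412.  -130.    19.9]
(106, 379) -110 [ 417.3 -110.    10.7]
(106, 379) -130 [ 422.2 -130.    21.4]
```

```bash
python3 -m pendant '[[0,0,0,0.6,0,0,0.6],[0,0,0,0.6,1,0,0.6],[0,0,0,0.6,2,0,0.6],[0,0,0,0.6,3,0,0.6],[0,0,0,0.6,4,0,0.6]]'
python3 -m pendant '[[0,0,0,0,1,0,0.6],[0,0,0,0,2,0,0.6],[0,0,0,0,3,0,0.6],[0,0,0,0,4,0,0.6],[0,0,0,0,4.5,0,0.6]]'
python3 - <<'E'
from h import *
plan((575,-87,18),(-.015,1,0))
for n in("side","top"):
    im=vision.capture(n)
    a,b,c,d=(140,140,325,260) if n=='side' else (220,160,380,280)
    cv2.imwrite(f'pics/{n}2.png',cv2.resize(im[b:d,a:c,::-1],None,fx=4,fy=4,interpolation=cv2.INTER_CUBIC))
E
```

```text
time_s: 2.7
eef_pos: [450.2, -88.6, 5.4]
ee_rot: [0.504, 0.496, 0.504, -0.496]
force: [-0.4, 0.5, 0.2]
grip_width: 0.598
time_s: 3.32
eef_pos: [494.3, -87.8, 5.2]
ee_rot: [0.503, 0.496, 0.504, -0.497]
force: [-3.6, -0.2, 3.3]
grip_width: 0.598
t 3.33 pos [494.3 -87.8   5.2] F [-3.6 -0.2  3.3] g 0.6 j [-0.41  0.57  1.79 -0.    0.78  1.15]
axes
 [[-0.002  1.     0.015]
 [ 0.     0.015 -1.   ]
 [-1.    -0.002 -0.   ]]
turn [ 0.    -0.     0.002] shift cm [-1.3   8.07  0.04]
```

View pics/side2.png

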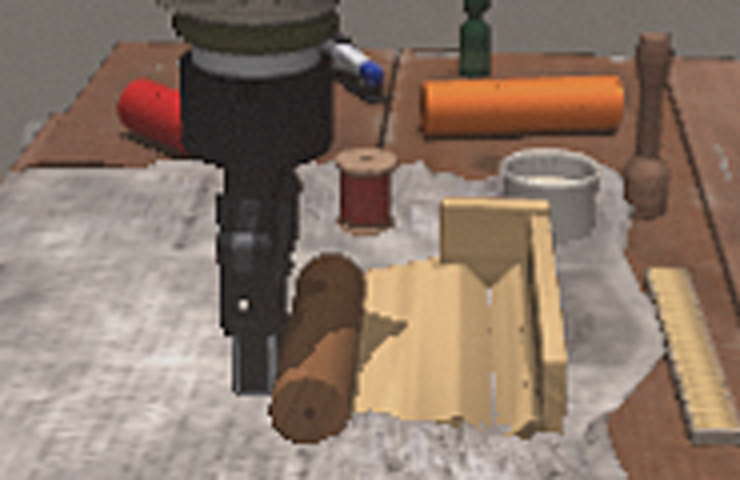

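View pics/top2.png

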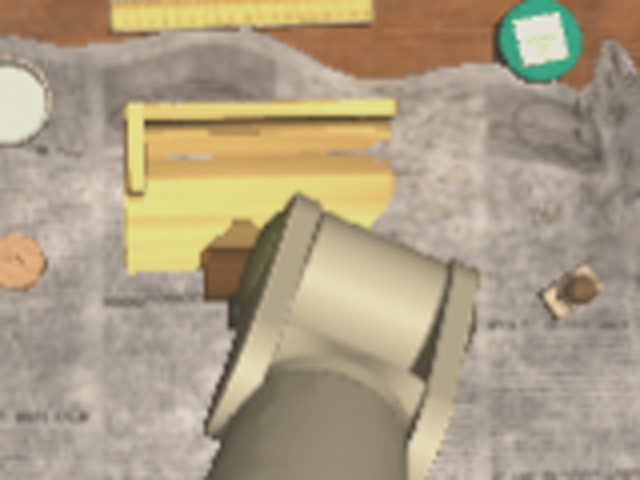

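The side view shows the bar at crop (320,345), parallel to the cradle and at the ramp foot, with both fingers behind it. I'll go on up the ramp and raise the tool with it.

```bash
python3 -m pendant '[[0,0,0,0,0.8,0,0.6],[0,0,0,-0.2,1.6,0,0.6],[0,0,0,-0.4,2.4,0,0.6],[0,0,0,-0.6,3.2,0,0.6],[0,0,0,-0.8,4,0,0.6]]'
python3 -m pendant '[[0,0,0,-0.2,0.7,0,0.6],[0,0,0,-0.4,1.4,0,0.6],[0,0,0,-0.6,2.1,0,0.6],[0,0,0,-0.7,2.6,0,0.6],[0,0,0,-0.7,2.6,0,0.6]]'
python3 - <<'E'
from h import *
plan((579,-87,20),(-.015,1,0))
for n in("side",):
    im=vision.capture(n)
    a,b,c,d=(140,140,325,260) if n=='side' else (220,160,380,280)
    cv2.imwrite(f'pics/{n}3.png',cv2.resize(im[b:d,a:c,::-1],None,fx=4,fy=4,interpolation=cv2.INTER_CUBIC))
E
```

```text
time_s: 4.05
eef_pos: [534.9, -87.4, 13.5]
ee_rot: [0.504, 0.496, 0.504, -0.496]
force: [-2.7, 0.4, 2.4]
grip_width: 0.6
time_s: 4.68
eef_pos: [561.1, -87.1, 20.3]
ee_rot: [0.504, 0.497, 0.503, -0.496]
force: [0.7, -0.2, 0.7]
grip_width: 0.599
t 4.67 pos [561.1 -87.1  20.3] F [ 0.7 -0.2  0.7] g 0.6 j [-0.36  0.65  1.58  0.    0.91  1.2 ]
axes
 [[ 0.002  1.     0.015]
 [-0.     0.015 -1.   ]
 [-1.     0.002  0.   ]]
turn [-0.     0.    -0.002] shift cm [0.03 1.79 0.02]
```

View pics/side3.png

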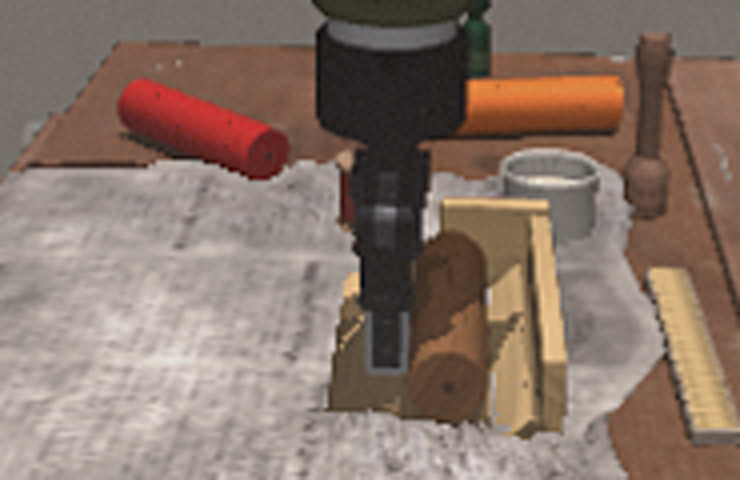

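The side view shows the bar at crop (447,335) standing on the lip, still held parallel by both fingers. One short push takes it over.

```bash
python3 -m pendant '[[0,0,0,0,0.4,0,0.6],[0,0,0,0,0.8,0,0.6],[0,0,0,0,1.2,0,0.6],[0,0,0,0,1.6,0,0.6],[0,0,0,0,1.9,0,0.6]]'
python3 - <<'E'
from h import *
plan((579,-87,20),(-.015,1,0))
for n in("side",):
    im=vision.capture(n)
    a,b,c,d=(140,140,325,260) if n=='side' else (220,160,380,280)
    cv2.imwrite(f'pics/{n}4.png',cv2.resize(im[b:d,a:c,::-1],None,fx=4,fy=4,interpolation=cv2.INTER_CUBIC))
E
```

```text
time_s: 5.35
eef_pos: [579.6, -86.7, 20.3]
ee_rot: [0.504, 0.496, 0.504, -0.496]
force: [-0.4, -0.1, 0.1]
grip_width: 0.597
t 5.35 pos [579.6 -86.7  20.3] F [-0.4 -0.1  0.1] g 0.6 j [-0.35  0.68  1.52  0.    0.94  1.21]
axes
 [[ 0.     1.     0.015]
 [-0.     0.015 -1.   ]
 [-1.     0.     0.   ]]
turn [-0.  0. -0.] shift cm [ 0.03 -0.06  0.03]
```

View pics/side4.png

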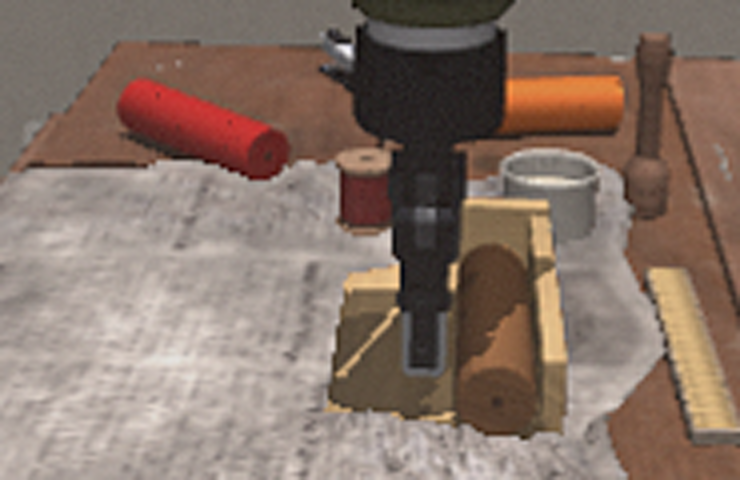

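The bar lies in the V, at crop (495,345), with no force on the fingers. I'll back off, rise, shut the fingers and go to the bar's open (-y) end.

```bash
python3 -m pendant '[[0,0,0,0,-1.5,0,0.6],[0,0,0,-2,-2,0,0.6],[0,0,0,-5,-2,0,0.6],[0,0,0,-8,-2,0,0.3],[0,0,0,-8,-1,4,0]]'
python3 - <<'E'
from h import *
plan((616,-205,100),(-.012,1,0))
for n,z in (("top",30.3),):
    im=vision.capture(n)
    a,b,c,d=(220,140,380,260)
    cv2.imwrite(f'pics/{n}5.png',cv2.resize(im[b:d,a:c,::-1],None,fx=5,fy=5,interpolation=cv2.INTER_CUBIC))
print(plane('top',[(567*.64,363*.64)],40))
E
```

```text
time_s: 6.02
eef_pos: [571.0, -126.0, 103.0]
ee_rot: [0.506, 0.496, 0.503, -0.495]
force: [0.6, -1.0, 0.4]
grip_width: 0.176
t 6.03 pos [ 571. -126.  103.] F [ 0.6 -1.   0.4] g 0.18 j [-0.42  0.56  1.47  0.    1.1   1.14]
axes
 [[ 0.004  1.     0.018]
 [-0.001  0.018 -1.   ]
 [-1.     0.004  0.001]]
turn [ 0.006  0.001 -0.004] shift cm [0.33 4.36 7.98]
[[ 508.65363122 -279.67794489   40.        ]]
```

View pics/top5.png

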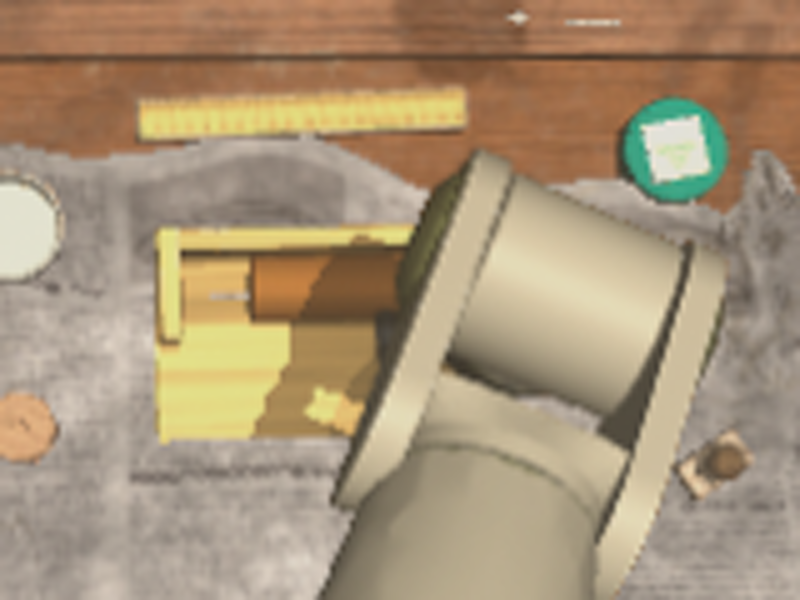

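```bash
python3 -m pendant '[[0,0,0,0,1,2,0],[0,0,0,0,2.5,5,0],[0,0,0,0,4,7.5,0],[0,0,0,0,4.4,8,0],[0,0,0,2,4.4,8,0]]'
python3 - <<'E'
from h import *
plan((616,-205,27),(-.012,1,0))
E
```

```text
time_s: 6.7
eef_pos: [615.6, -206.2, 81.1]
ee_rot: [0.504, 0.497, 0.503, -0.496]
force: [-1.4, 0.7, 0.3]
grip_width: -0.002
t 6.7 pos [ 615.6 -206.2   81.1] F [-1.4  0.7  0.3] g -0.0 j [-0.5   0.72  1.26  0.    1.16  1.05]
axes
 [[ 0.002  1.     0.015]
 [-0.001  0.015 -1.   ]
 [-1.     0.002  0.001]]
turn [ 0.003  0.001 -0.002] shift cm [ 5.41  0.03 -0.13]
```

```bash
python3 -m pendant '[[0,0,0,2,0,0,0],[0,0,0,4,0,0,0],[0,0,0,5.3,0,0,0],[0,0,0,5.3,0,0,0],[0,0,0,5.3,0,-1,0]]'
python3 - <<'E'
from h import *
plan((616,-116-14,27),(-.012,1,0))
im=vision.capture("side")
a,b,c,d=(180,150,340,270)
cv2.imwrite('pics/side6.png',cv2.resize(im[b:d,a:c,::-1],None,fx=5,fy=5,interpolation=cv2.INTER_CUBIC))
E
```

```text
time_s: 7.32
eef_pos: [615.3, -196.5, 28.0]
ee_rot: [0.504, 0.497, 0.503, -0.496]
force: [1.0, 0.3, 0.7]
grip_width: -0.001
t 7.33 pos [ 615.3 -196.5   28. ] F [1.  0.3 0.7] g -0.0 j [-0.49  0.78  1.31  0.    1.05  1.07]
axes
 [[ 0.001  1.     0.014]
 [-0.001  0.014 -1.   ]
 [-1.     0.001  0.001]]
turn [ 0.002  0.001 -0.001] shift cm [ 0.1   0.17 -6.64]
```

View pics/side6.png

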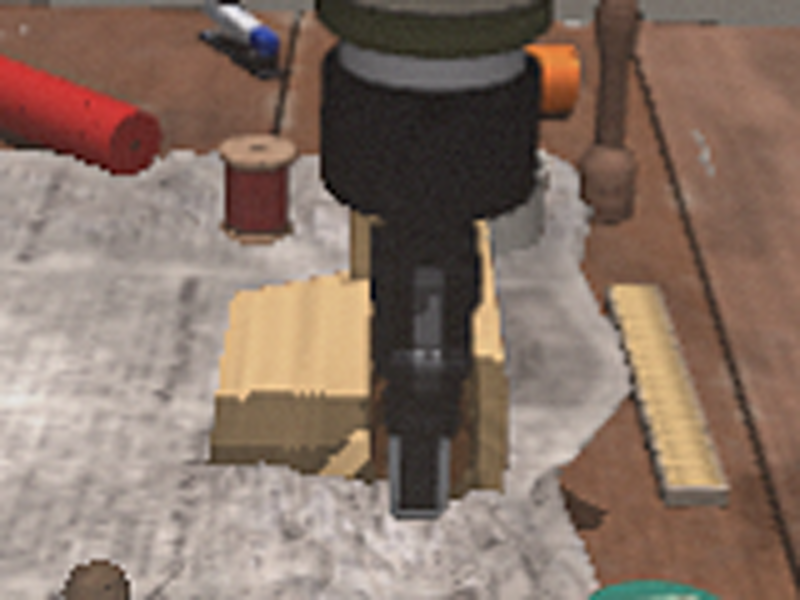

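The shut fingers stand in line with the groove at crop (418,470), in front of the bar's near end. I'll push along the groove.

```bash
python3 -m pendant '[[0,0,0,0,0,-0.8,0],[0,0,0,0,0.1,-1.7,0],[0,0,0,0,0.1,-2.6,0],[0,0,0,0,0.1,-3.5,0],[0,0,0,0,0.1,-4.4,0]]'
python3 -m pendant '[[0,0,0,0,0,-0.4,0],[0,0,0,0,0,-0.8,0],[0,0,0,0,0,-1.1,0],[0,0,0,0,0,-1.4,0],[0,0,0,0,0,-1.6,0]]'
python3 - <<'E'
from h import *
plan((616,-116-12,27),(-.012,1,0))
im=vision.capture("side")
a,b,c,d=(180,150,340,270)
cv2.imwrite('pics/side7.png',cv2.resize(im[b:d,a:c,::-1],None,fx=5,fy=5,interpolation=cv2.INTER_CUBIC))
im=vision.capture("top")
a,b,c,d=(220,140,380,260)
cv2.imwrite('pics/top7.png',cv2.resize(im[b:d,a:c,::-1],None,fx=5,fy=5,interpolation=cv2.INTER_CUBIC))
E
```

```text
time_s: 8.0
eef_pos: [615.3, -151.8, 27.4]
ee_rot: [0.504, 0.496, 0.504, -0.496]
force: [-0.5, -1.4, 0.6]
grip_width: 0.001
time_s: 8.62
eef_pos: [615.1, -136.2, 27.4]
ee_rot: [0.504, 0.496, 0.504, -0.496]
force: [-0.8, -3.6, 1.8]
grip_width: 0.001
t 8.62 pos [ 615.1 -136.2   27.4] F [-0.8 -3.6  1.8] g 0.0 j [-0.4   0.75  1.37 -0.    1.03  1.15]
axes
 [[ 0.     1.     0.015]
 [-0.     0.015 -1.   ]
 [-1.     0.     0.   ]]
turn [ 0.003  0.    -0.   ] shift cm [ 0.04  0.1  -0.82]
```

View pics/top7.png

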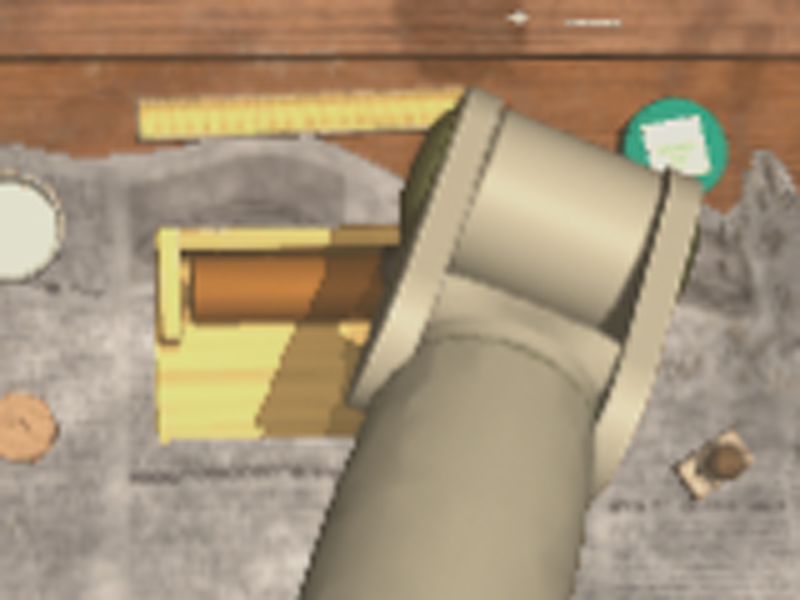

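View pics/side7.png

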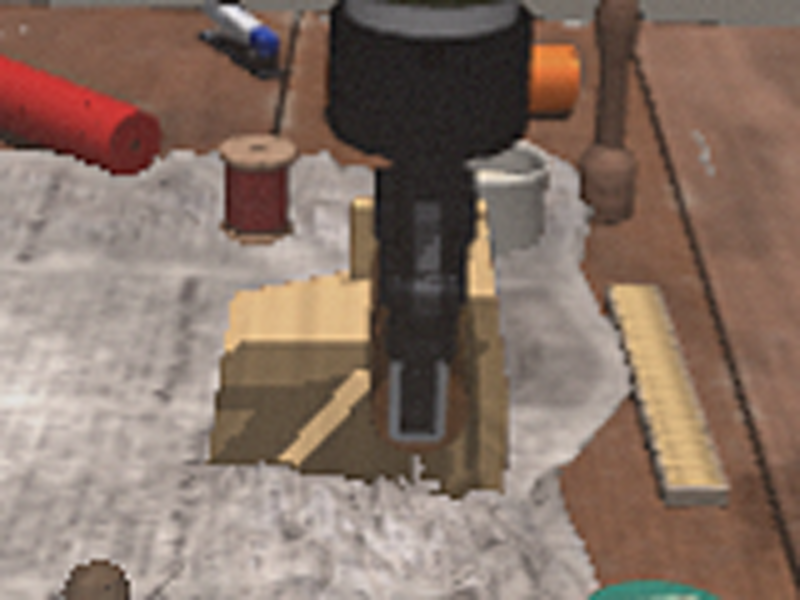

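The bar end is at crop x≈190 and the stop face at ≈183, so a few mm remain. I'll creep on until the force rises.

```bash
python3 -m pendant '[[0,0,0,0,0,-0.1,0],[0,0,0,0,0,-0.2,0],[0,0,0,0,0,-0.3,0],[0,0,0,0,0,-0.4,0],[0,0,0,0,0,-0.4,0]]'
```

```text
time_s: 9.35
eef_pos: [615.0, -132.0, 27.3]
ee_rot: [0.504, 0.496, 0.504, -0.496]
force: [0.7, -2.1, 2.1]
grip_width: -0.0
```

```bash
python3 -m pendant '[[0,0,0,0,0,-0.1,0],[0,0,0,0,0,-0.1,0],[0,0,0,0,0,-0.2,0],[0,0,0,0,0,-0.2,0],[0,0,0,0,0,-0.2,0]]'
```

```text
time_s: 9.98
eef_pos: [614.9, -130.0, 27.2]
ee_rot: [0.504, 0.496, 0.504, -0.496]
force: [-1.2, -1.3, 0.6]
grip_width: -0.001
```

```bash
python3 -m pendant '[[0,0,0,0,0,-0.1,0],[0,0,0,0,0,-0.1,0],[0,0,0,0,0,-0.2,0],[0,0,0,0,0,-0.2,0],[0,0,0,0,0,-0.2,0]]'
```

```text
time_s: 10.6
eef_pos: [614.9, -128.3, 27.3]
ee_rot: [0.504, 0.496, 0.504, -0.496]
force: [0.7, -4.1, -0.4]
grip_width: 0.0
```

```bash
python3 -m pendant '[[0,0,0,0,0,-0.05,0],[0,0,0,0,0,-0.1,0],[0,0,0,0,0,-0.1,0],[0,0,0,0,0,-0.1,0],[0,0,0,0,0,-0.1,0]]'; python3 - <<'E'
from h import *
im=vision.capture("top")
a,b,c,d=(240,170,340,240)
cv2.imwrite('pics/top8.png',cv2.resize(im[b:d,a:c,::-1],None,fx=8,fy=8,interpolation=cv2.INTER_CUBIC))
E
```

```text
time_s: 11.22
eef_pos: [615.0, -128.2, 27.4]
ee_rot: [0.504, 0.496, 0.503, -0.497]
force: [-0.5, -7.7, -0.7]
grip_width: 0.0
```

View pics/top8.png

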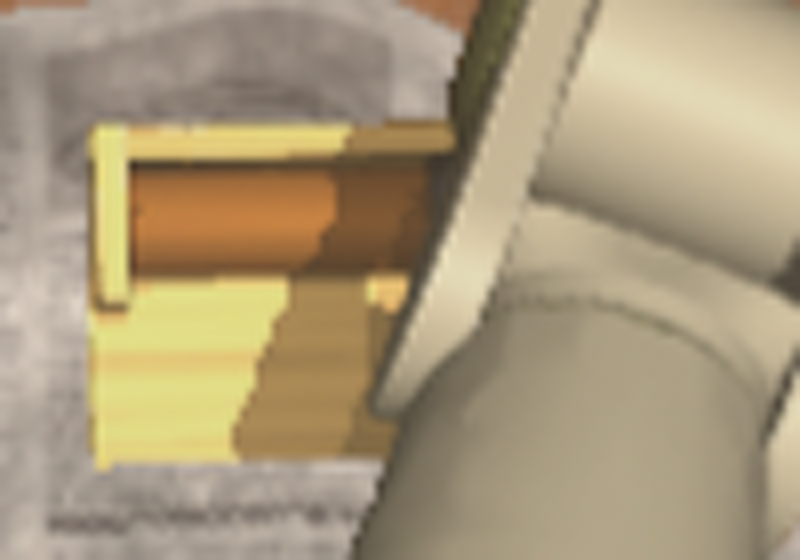

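The bar end now meets the stop at crop x≈131, and the force is rising while the tool stands still. One more mm to confirm, then back off and lift.

```bash
python3 -m pendant '[[0,0,0,0,0,-0.05,0],[0,0,0,0,0,-0.1,0],[0,0,0,0,0,-0.1,0],[0,0,0,0,0,-0.1,0],[0,0,0,0,0,-0.1,0]]'
python3 -m pendant '[[0,0,0,0,0,0.3,0],[0,0,0,0,0,1,0],[0,0,0,0,0,3,0],[0,0,0,0,0,5,0],[0,0,0,-2,0,6,0]]'
python3 -m pendant '[[0,0,0,-4,0,0,0],[0,0,0,-8,0,0,0],[0,0,0,-12,-4,2,0],[0,0,0,-14,-8,6,0],[0,0,0,-14,-13,10,0]]'
python3 -m pendant '[[0,0,0,0,-4,4,0],[0,0,0,0,-7,8,0],[0,0,0,0,-9,12,0],[0,0,0,0,-9,12,0],[0,0,0,0,-9,12,0]]'
python3 - <<'E'
from h import *
for n,(a,b,c,d) in (("side",(180,150,340,270)),("top",(240,170,340,240))):
    im=vision.capture(n);np.save(f'pics/{n}9.npy',im)
    k=5 if n=='side' else 8
    cv2.imwrite(f'pics/{n}9.png',cv2.resize(im[b:d,a:c,::-1],None,fx=k,fy=k,interpolation=cv2.INTER_CUBIC))
    cv2.imwrite(f'pics/{n}9f.png',cv2.resize(im[...,::-1],(800,600)))
c=barmask(np.load('pics/top9.npy'),(240,180,330,215));r=cv2.minAreaRect(c)
print(plane('top',cv2.boxPoints(r),30.3).round(1),plane('top',[r[0]],30.3).round(1))
E
```

```text
time_s: 11.9
eef_pos: [615.1, -128.1, 27.6]
ee_rot: [0.505, 0.496, 0.503, -0.497]
force: [-0.4, -11.1, 0.9]
grip_width: 0.002
time_s: 12.52
eef_pos: [614.9, -188.1, 46.1]
ee_rot: [0.502, 0.496, 0.504, -0.497]
force: [0.0, 0.0, -1.3]
grip_width: 0.0
time_s: 13.15
eef_pos: [487.5, -289.6, 189.2]
ee_rot: [0.505, 0.496, 0.502, -0.496]
force: [-0.3, -0.6, -0.8]
grip_width: 0.001
time_s: 13.78
eef_pos: [400.1, -408.5, 187.2]
ee_rot: [0.503, 0.497, 0.504, -0.496]
force: [0.5, 0.1, -0.3]
grip_width: -0.001
[[ 636.4   31.1   30.3]
 [ 635.6 -119.3   30.3]
 [ 597.  -118.4   30.3]
 [ 598.    31.5   30.3]] [[616.7 -43.6  30.3]]
```

View pics/side9.png

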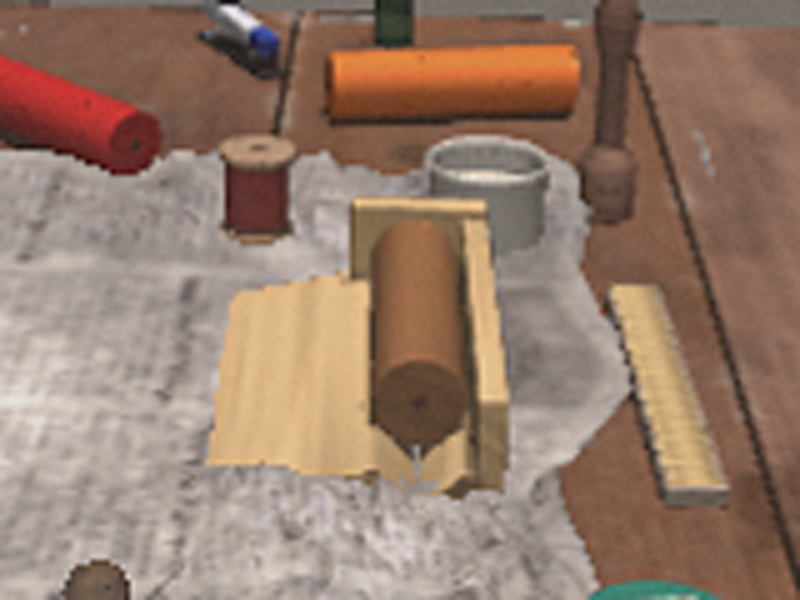

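View pics/top9.png

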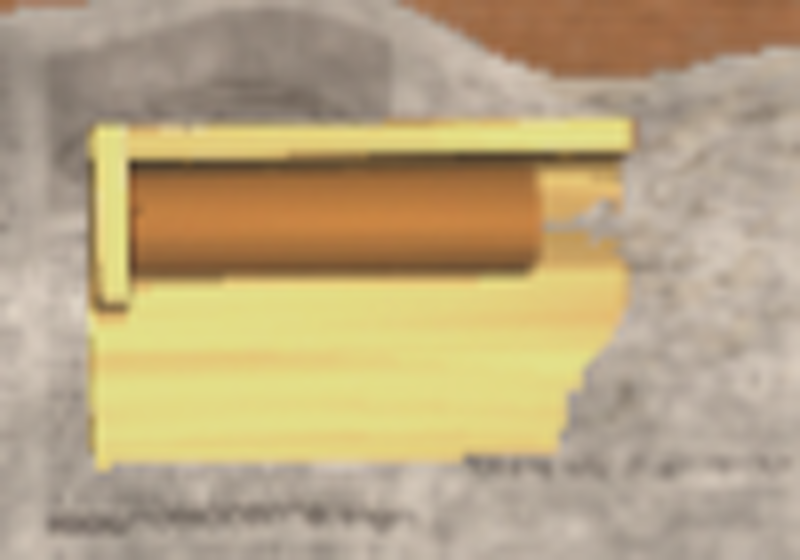

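View pics/top9f.png

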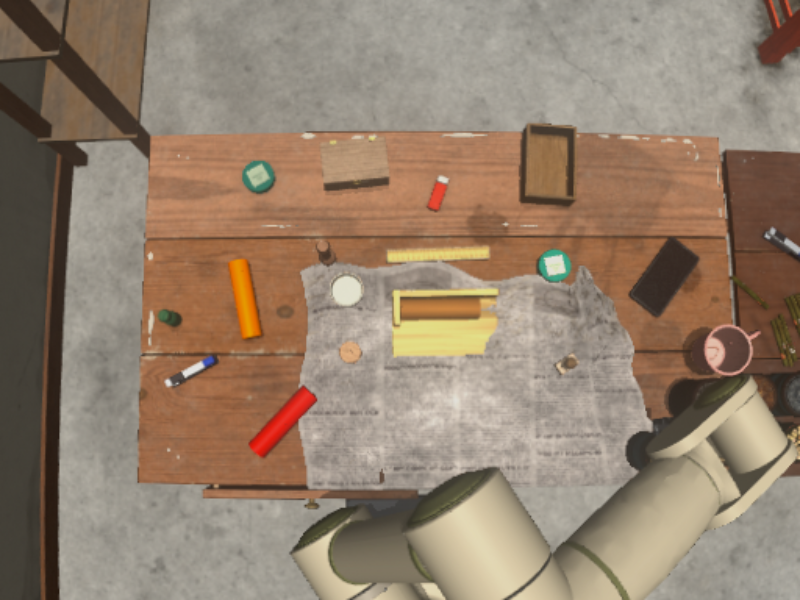

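The bar lies in the V with its end at the stop, at top crop x≈131. The other things stand where they were in the first pictures, and the arm is clear.

```bash
python3 -c "
from rig import job,sense
print(sense()['force']);print(job.finish_job())"
```

```text
[0.11537994 0.56170608 0.18487004]
the job is handed in; nothing more can be done
None
```

I rolled the bar up the ramp and into the groove with both fingertips against its side. Then, with the fingers shut, I pushed its end along the groove until it met the stop. It was never gripped or lifted, and I handed the job in at about 13.9 s.

**Against the stop:** over the last 2 mm of commanded push the tool stood still while the force rose from 4 to 11 N, so the bar was up against the stop. The final pictures show it lying in the V.

**Position:** the bar's centre measured (616.7, −43.6) mm against my seat estimate of about (615, −41). The picture puts the bar's +y end 2–3 mm short of where I measured the stop face. That is about one pixel and within the calibration error, so I went by the force.

**Other things on the bench:** by eye, in the last pictures, they stand where they did at the start. The arm is clear and the force reads near zero.

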